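Press an end cap on with the bead-maker's hand press

ROBOT

A 6-joint arm with a two-finger parallel gripper is mounted at the origin on the work surface. World frame = base frame: x ahead of the robot, y to its left, z up, the work surface at z = 0. Lengths are in m, angles in rad, forces in N, time in s.
With the tool pointing down it reaches from about 0.275 to 0.875 m from the base axis. Payload 12.5 kg.
Tool frame: the origin (TCP) lies on the centre line of the jaws, within the pads' length; the fingertips stand r.finger_overhang ahead of it and the grasp point (between the pads) lies 3 mm ahead of it (r.finger_overhang is the distance from the TCP to the fingertips, in m); z points along the fingers, y is the line along which they close (so a half turn about z gives the same grasp; the last joint's range is limited). The gripper opens to 85 mm and grips with 20 to 120 N. Pads are 22 mm wide; open, the fingers measure 114 mm over their backs; the gripper's body (76 mm by 85 mm) begins 54 mm behind the grasp point. The pads swing forward as they close: fully open they stand 13 mm farther back than shut.
Start: joints at [-1.203, 0.351, 1.652, -0, 1.139, -0.085], TCP at [0.241, -0.495, 0.253] pointing down, gripper open.
Joint ranges: [-2.75, 2.75], [-0.79, 2.1], [0.01, 2.65], [-1.57, 4.71], [0.07, 3.14], [-2.87, 2.87]. Speed limits (rad/s): [2.22, 2.22, 2.79, 3.14, 3.14, 3.14].

INTERFACE

Orientations are given as a unit quaternion [x, y, z, w].
In Python, from cell import r, optics gives the robot as it stands. The module is installed in compiled form; this text tells all that it offers. Calls block until the motion is done:
- r.move_to(position, orientation): joint-space move of the TCP to a pose.
- r.move_linear(position, rot=None, vel=0.15): straight line of the TCP; rot=None keeps the orientation; vel is the mean speed in m/s.
- r.set_joints(angles): joint-space move.
- r.set_gripper(opening, squeeze=None): opening from 0.0 (shut) to 1.0 (fully open); squeeze is the grip in N (None keeps the last); returns when the fingers have stopped.
- r.sleep(seconds).
- r.inverse_kinematics(position, orientation): joint angles nearest the present ones, or None.
- optics.get_image(name): name is "scene" or "top" or "wrist"; returns a dict with "pixels" (420x560x3 uint8, red, green, blue), "depth" (420x560 float32, m along the optical axis (not along the pixel's ray), 0 where there is no reading), "fx", "fy", "cx", "cy" (pixels), "D" ([k1, k2, p1, p2, k3] as OpenCV has them; the pictures are not rectified), "camera_from_world" (4x4, takes a point from world to camera coordinates); the wrist camera has in their place "mount" (4x4, takes a point from camera to tool coordinates, whose origin is the TCP and whose axes are the flange's). Camera axes: x right, y down, z forward; pixel columns grow to the right and rows downward; lengths in m; the calibration is good to about 2 mm. A picture is of the moment at which its call begins: read the wrist's pose just before it.
A pose or a line that the arm cannot do raises r.PlanningError and nothing moves.
- r.hand_in(): hands the job in; it is judged then, once.
Readings, each from a call of its own:
- r.current_t(): time.
- r.current_q(): joint angles.
- r.current_qvel(): joint speeds.
- r.current_effort(): joint torques, N m.
- r.current_tool_pos(): TCP position.
- r.current_ee_rot(): TCP orientation.
- r.current_contact_force(): force on the tool from outside, world axes, zero at the start.
- r.current_torque(): the same for the moment, N m.
- r.current_opening(): opening from 0.0 (shut) to 1.0 (fully open).
- r.current_finger_force(): force on a finger pad.
Only numpy, scipy, OpenCV 4.12 (cv2) and the standard library are available. Lean on these libraries where they do the work, as an engineer would, in place of code of your own. Each camera call takes 0.05 s, during which the arm holds its last target. There are 200 camera calls.

TASK

A tassel end piece stands in the small hand press with its brass cap started on top. Push the press's lever handle down with the fingertips, pressing on it and not gripping it, until the black pointer stands on the brass set mark of the quadrant, stop there for a moment and go no further or the end piece splits, then let the lever spring all the way back up and move clear. Leave the set mark and everything else on the bench where it is.

Things in the scene. Friction and masses are not known exactly. Their poses are not given: they have to be found in the camera images.
- press: grey cast bench hand press (C-frame with a square vertical steel ram), bolted down, 200 x 90 mm base, head top 215 mm and ram top 262 mm above the bench. Origin: centre of the base's underside; its -x is the front (the ram, anvil and lever are towards -x, the column towards +x), z up. Lever, pointer and quadrant are on its -y side. Lever axis: a line along its y through x = -7 mm, z = 172 mm. The ram stands at x = -35 mm, y = 0.
- lever (a joint): angle of the lever in rad: 0 = sprung fully up (the lever then points to the press's -x and 0.70 rad above level), grows as the handle is pushed down (level at 0.70, stop at 1.25). It turns the pointer by the same angle and drives the ram down 18 mm per rad. The return spring's torque is 0.6 N m at 0, growing by 0.4 N m per rad: about 4 to 8 N pressed down at the middle of the grip, 1 N more while the cap moves. Let go, it rises by itself.
- handle: the black grip on the end of the lever, round, 22 mm thick and 60 mm long (its other end is a plain 12 mm steel rod to the hub). Origin: the middle of the grip, on its centre line, 130 mm from the lever axis, at y = -62 mm of the press. Its x axis points outward along the lever, away from the lever axis; y lies along the lever axis. Nothing stands within 60 mm below its path on the way to the mark.
- mark (a joint): where the brass set mark is clamped, on the same scale as joint lever: the pointer stands on the mark when lever equals mark (drawn between 0.60 and 1.00 rad). It is stiff and must not be shifted.
- pointer_tip (a point): tip of the slim black pointer on the lever's hub, 75 mm from the lever axis; it starts to the rear (press +x), 0.35 rad above level, and climbs towards upright as the handle goes down.
- mark_tip (a point): end of the nose of the brass rider on the white quadrant's rim, 75 mm from the lever axis; x axis radially outward, z the way the pointer travels when the handle is pressed.
- cap (a joint): how far the brass cap has been pushed down on its spigot, m; it starts 0 to 2 mm down. The ram meets it after about 5.5 to 7.5 mm of ram travel. It stays where it is pushed.
- cap_top (a point): centre of the top of the brass cap (14 mm across, 16 mm high) under the ram, 35 mm in front of the press's origin.
- endpiece_a: loose finished tassel end piece standing upright beside the press: dark turned wood 20 mm wide with a brass cap, 54 mm tall; origin under its middle. To be left alone.
- endpiece_b: a second loose finished end piece, same as endpiece_a. To be left alone.
- cap_dish: loose round white ceramic dish with brass caps, 72 mm across, 18 mm high, standing beyond the press handle; origin under its middle. To be left alone.
- pliers: loose pliers lying flat, about 160 mm long, 50 mm wide, 14 mm high, blue handles towards its -x; origin under its middle. To be left alone.
- gift_box: loose blue presentation box 100 x 140 x 45 mm, closed; origin under its middle. To be left alone.
- tea_glass: loose small waisted tea glass on its saucer (104 mm across), 85 mm high in all; origin under its middle. To be left alone.
- caliper: loose digital caliper lying flat, 200 mm long along its y, about 60 mm wide, 13 mm high; origin under its beam. To be left alone.
- bead_case: loose open clear case of beads, eight compartments, 150 x 220 x 34 mm; origin under its middle. To be left alone.

How it is judged:
On the way, in this order (a step that is already met when the one before it is completed fails the run):
1. the fingers hold the handle down with the pointer on the set mark (within 5 mm at its tip) (z of pointer_tip in the frame of mark_tip between -0.005 and 0.005 m and contact force between the fingers and handle above 1 N), for 0.3 s.
2. the handle is let go and the lever is back up (value of joint lever below 0.06 rad and contact force between the fingers and handle below 0.1 N), for 0.2 s.
At the end, for the whole second after the job is handed in: The lever is back up (within 0.06 rad of its upper stop) and at rest, the cap has been pressed down (at least 3 mm from its highest position), the set mark is where it was (within 2 mm) (value of joint lever below 0.06 rad and velocity of joint lever between -0.05 and 0.05 rad/s and value of joint cap above 0.003 m and distance of mark_tip from where it was at the start of the episode below 0.002 m); the robot touches nothing.
It fails at once if the pointer goes more than 9 mm past the set mark (z of pointer_tip in the frame of mark_tip above 0.009 m).
It fails at once if the handle is gripped or forced (over 30 N on it) (contact force between the fingers and handle above 30 N).
It fails at once if the set mark is shifted by more than 2 mm (distance of mark_tip from where it was at the start of the episode above 0.002 m).
It fails at once if a thing standing about is lifted, or moved by more than 15 mm (distance of any of endpiece_a, endpiece_b, cap_dish, pliers, gift_box, tea_glass, caliper, bead_case from where it was at the start of the episode above 0.015 m).
It also fails if it takes over 51 s, if anything falls off the work surface, if the arm or the gripper's body presses on something with over 40 N, if the wrist force passes 120 N, or if a joint passes its speed limit or range.

## Working session

There is one attempt and no reset: what is moved stays moved. The work goes in short steps, each a Python script; the robot and the scene stay as the last script left them, time stands still between calls to the robot, and variables do not carry over. Pictures are saved under pics/ and viewed, at most 10 in all, crops included, and the job is handed in when it is done.

```bash
mkdir -p pics
cat > h.py <<'E'
import numpy as np, cv2
from cell import r, optics
def snap(n):
    im=optics.get_image(n); np.save(f'pics/{n}.npy',im,allow_pickle=True); return im
def world(im,u,v,d=None):
    K=np.array([[im['fx'],0,im['cx']],[0,im['fy'],im['cy']],[0,0,1]])
    p=cv2.undistortPoints(np.array([[[u,v]]],float),K,np.array(im['D'],float))[0,0]
    if d is None: d=im['depth'][int(round(v)),int(round(u))]
    c=np.array([p[0]*d,p[1]*d,d,1]); return (np.linalg.inv(im['camera_from_world'])@c)[:3]
def cloud(im):
    K=np.array([[im['fx'],0,im['cx']],[0,im['fy'],im['cy']],[0,0,1]])
    h,w=im['depth'].shape; vv,uu=np.mgrid[:h,:w]
    p=cv2.undistortPoints(np.stack([uu,vv],-1).reshape(-1,1,2).astype(float),K,np.array(im['D'],float)).reshape(h,w,2)
    d=im['depth'][...,None]; c=np.concatenate([p*d,d,np.ones_like(d)],-1)
    return (c@np.linalg.inv(im['camera_from_world']).T)[...,:3]
def project(im,P):
    T=im['camera_from_world']; K=np.array([[im['fx'],0,im['cx']],[0,im['fy'],im['cy']],[0,0,1]])
    return cv2.projectPoints(np.atleast_2d(P).astype(float),cv2.Rodrigues(T[:3,:3])[0],T[:3,3],K,np.array(im['D'],float))[0][:,0]
E
python3 - <<'E'
from h import *
for n in('scene','top'):
    im=snap(n); cv2.imwrite(f'pics/{n}1.png',im['pixels'][...,::-1])
    print(n,np.linalg.inv(im['camera_from_world'])[:3].round(3),im['fx'])
print(r.finger_overhang,r.current_t())
E
```

```text
scene [[ 0.818  0.297 -0.492  1.06 ]
 [ 0.574 -0.458  0.678 -0.697]
 [-0.024 -0.838 -0.545  0.78 ]] 420.0989806149815
top [[-0.024 -0.991  0.128  0.363]
 [-1.     0.024 -0.005  0.04 ]
 [ 0.002 -0.128 -0.992  1.465]] 464.17307451753584
0.022 0.1
```

View pics/scene1.png

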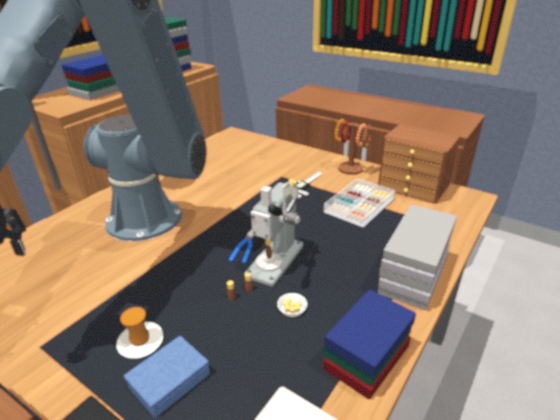

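View pics/top1.png

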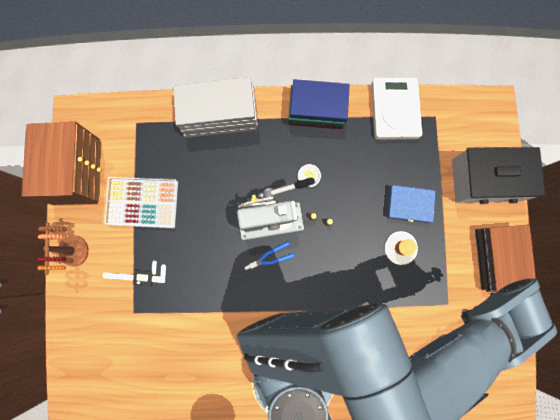

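Run:
```python
from h import *
a=np.load('pics/scene.npy',allow_pickle=True).item()['pixels'][165:285,215:325,::-1]
b=np.load('pics/top.npy',allow_pickle=True).item()['pixels'][155:275,225:335,::-1]
f=lambda x:cv2.resize(x,(398,434),interpolation=cv2.INTER_CUBIC)
cv2.imwrite('pics/z1.png',np.hstack([f(a),f(b)]))
for n in('scene','top'):
    im=np.load(f'pics/{n}.npy',allow_pickle=True).item(); P=cloud(im); print(n,(im['depth']==0).mean())
    m=(P[...,0]>.3)&(P[...,0]<.75)&(abs(P[...,1]-.1)<.25)&(P[...,2]>.05)
    print(P[m].min(0),P[m].max(0))
```

```text
scene 0.004187925170068027
[ 0.46516598 -0.13299383  0.05003121] [0.58957662 0.14412056 0.28040284]
top 0.004098639455782313
[ 0.36254487 -0.1304558   0.05094329] [0.58884758 0.14687465 1.464721  ]
```

View pics/z1.png

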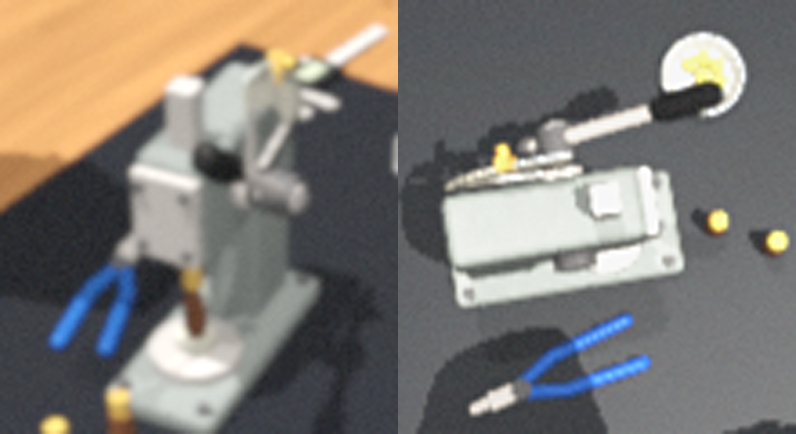

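Run:
```python
from h import *
for n in('scene','top'):
    im=np.load(f'pics/{n}.npy',allow_pickle=True).item(); P=cloud(im); px=im['pixels'].astype(int)
    reg=(P[...,0]>.38)&(P[...,0]<.7)&(abs(P[...,1]-.02)<.2)
    for lo,hi in((.25,.275),(.205,.225),(.01,.03)):
        m=reg&(P[...,2]>lo)&(P[...,2]<hi); 
        if lo<.02: m&=(px.min(-1)>90)&(abs(px[...,0]-px[...,2])<40)
        lab=cv2.connectedComponentsWithStats(m.astype(np.uint8))
        k=1+np.argmax(lab[2][1:,4]); q=P[lab[1]==k]
        print(n,lo,len(q),'med',np.median(q,0).round(4),'rect',cv2.minAreaRect(q[:,:2].astype(np.float32)))
    m=reg&(px.max(-1)<60)&(P[...,2]>.15)
    lab=cv2.connectedComponentsWithStats(m.astype(np.uint8));k=1+np.argmax(lab[2][1:,4]);q=P[lab[1]==k]
    print('grip',len(q),q.mean(0),q.min(0),q.max(0),lab[3][k])
    m=reg&(px[...,0]-px[...,2]>70)&(P[...,2]>.15)
    lab=cv2.connectedComponentsWithStats(m.astype(np.uint8))
    for k in range(1,lab[0]): q=P[lab[1]==k]; print('brass',len(q),np.median(q,0),q.min(0),q.max(0),lab[3][k])
w=optics.get_image('wrist');print(w['mount'].round(3),w['fx'],r.current_ee_rot())
```

```text
scene 0.25 87 med [ 0.5846 -0.0537  0.2666] rect ((0.5838642716407776, -0.04499983787536621), (0.04323276877403259, 0.016037151217460632), 80.73433685302734)
scene 0.205 500 med [0.5071 0.0522 0.215 ] rect ((0.5058127045631409, 0.06106448173522949), (0.06460291147232056, 0.1582862138748169), 7.009322643280029)
scene 0.01 797 med [ 0.5269 -0.      0.0204] rect ((0.5006135106086731, 0.05416586250066757), (0.09029830992221832, 0.2002892643213272), 8.029848098754883)
grip 67 [ 0.5857555  -0.04789041  0.26174291] [ 0.5801428  -0.0650158   0.24361165] [ 0.58957662 -0.02575442  0.27681281] [275.71641791 210.88059701]
brass 36 [0.53699744 0.09235474 0.25797735] [0.52672311 0.08659817 0.23784067] [0.5463192  0.11379214 0.26298822] [291.75       181.97222222]
brass 1 [0.4965843  0.01096727 0.26306575] [0.4965843  0.01096727 0.26306575] [0.4965843  0.01096727 0.26306575] [260. 189.]
top 0.25 119 med [ 0.5734 -0.0375  0.2653] rect ((0.5747725963592529, -0.03788396716117859), (0.022279273718595505, 0.052861545234918594), 11.467848777770996)
top 0.205 1093 med [0.4958 0.0722 0.2139] rect ((0.49848
[... 186 characters left out ...]
 (0.08762146532535553, 0.19968321919441223), 8.741048812866211)
grip 113 [ 0.57442328 -0.03453769  0.26419266] [ 0.56491946 -0.05838516  0.24524019] [ 0.58579272 -0.01214572  0.28197701] [303.73451327 182.92035398]
brass 1 [ 0.58884758 -0.0512348   0.26964317] [ 0.58884758 -0.0512348   0.26964317] [ 0.58884758 -0.0512348   0.26964317] [310. 177.]
brass 30 [0.53551327 0.0968525  0.25959986] [0.52730445 0.08951686 0.24740515] [0.54412102 0.10243773 0.26436443] [253.86666667 199.03333333]
[[-0.    -0.964 -0.266  0.068]
 [ 1.    -0.     0.     0.   ]
 [-0.    -0.266  0.964 -0.121]
 [ 0.     0.     0.     1.   ]] 366.09937279150734 [ 9.74485107e-01  2.24451738e-01 -5.41635286e-05 -4.35667388e-04]
```

```bash
cat >> h.py <<'E'
from scipy.spatial.transform import Rotation as R
YAW=np.radians(98.2); O=np.array([.500,.0555,0])
Rp=R.from_euler('z',YAW).as_matrix()
def p2w(p): return O+Rp@np.array(p,float)
def rot(z,x):  # tool quaternion from z and approximate x axes
    z=np.array(z,float)/np.linalg.norm(z); y=np.cross(z,x); y/=np.linalg.norm(y)
    return R.from_matrix(np.stack([np.cross(y,z),y,z],1)).as_quat()
M=np.array([[0,-.964,-.266,.068],[1,0,0,0],[0,-.266,.964,-.121],[0,0,0,1]])
E
python3 - <<'E'
from h import *
Q=p2w([.02,-.05,.225]); res=[]
for el in np.radians([15,25,35,45,55]):
  for az in np.radians(range(-60,61,15)):
    v=np.array([-np.cos(el)*np.cos(az),np.cos(el)*np.sin(az),-np.sin(el)])
    for sp in np.radians(range(0,360,30)):
     for D in(.22,.28):
      up=np.array([0,0,1.]);right=np.cross(v,up);right/=np.linalg.norm(right);dn=np.cross(v,right)
      x=np.cos(sp)*right+np.sin(sp)*dn; C=np.stack([x,np.cross(v,x),v],1)
      T=C@M[:3,:3].T; t=Q-D*v-T@M[:3,3]
      if t[2]<.2 or (t[0]<.64 and t[2]<.33): continue
      q=r.inverse_kinematics(t,R.from_matrix(T).as_quat())
      if q is not None: res.append((np.degrees([el,az,sp]).round(),D,t.round(3),np.round(q,2),(v@-Rp[:,1]*-1).round(2)))
res.sort(key=lambda s:-s[4])
print(len(res))
for s in res[:25]:print(*s)
E
```

```text
342
[ 15. -15. 120.] 0.28 [0.685 0.09  0.279] [0.05 1.34 0.14 0.12 2.84 0.58] 0.96
[ 15. -15. 150.] 0.28 [0.679 0.101 0.291] [ 0.09  1.23  0.28 -0.05  2.71  0.93] 0.96
[ 15. -15. 180.] 0.28 [0.674 0.117 0.295] [ 0.14  1.19  0.34 -0.22  2.64  1.32] 0.96
[ 15. -15. 210.] 0.28 [0.671 0.133 0.291] [ 0.2   1.2   0.35 -0.4   2.63  1.69] 0.96
[ 15. -15. 240.] 0.28 [0.671 0.146 0.279] [ 0.24  1.26  0.3  -0.6   2.68  2.04] 0.96
[ 15. -15. 270.] 0.28 [0.674 0.151 0.263] [ 0.25  1.37  0.19 -0.86  2.77  2.31] 0.96
[15.  0. 60.] 0.28 [0.691 0.054 0.246] [-0.05  1.49  0.04  1.14  2.94  0.58] 0.96
[15.  0. 90.] 0.28 [0.687 0.049 0.263] [-0.07  1.34  0.24  0.66  2.81  0.62] 0.96
[ 15.   0. 120.] 0.28 [0.683 0.054 0.279] [-0.05  1.25  0.33  0.44  2.7   0.92] 0.96
[ 15.   0. 150.] 0.28 [0.679 0.066 0.291] [-0.01  1.19  0.37  0.26  2.65  1.28] 0.96
[ 15.   0. 180.] 0.28 [0.678 0.082 0.295] [0.04 1.18 0.35 0.07 2.65 1.66] 0.96
[ 15.   0. 210.] 0.28 [0.679 0.099 0.291] [ 0.09  1.24  0.27 -0.12  2.71  2.02] 0.96
[ 15.   0. 240.] 0.28 [0.683 0.111 0.279] [ 0.13  1.35  0.13 -0.37  2.83  2.3 ] 0.96
[ 15. -30
[... 286 characters left out ...]
 0.29  1.11  0.52 -0.56  2.48  1.51] 0.9
[ 15. -30. 240.] 0.28 [0.65  0.175 0.279] [ 0.34  1.15  0.53 -0.7   2.48  1.94] 0.9
[ 15. -30. 270.] 0.28 [0.651 0.181 0.263] [ 0.35  1.22  0.49 -0.85  2.55  2.34] 0.9
[ 15. -30. 300.] 0.28 [0.657 0.18  0.246] [ 0.34  1.32  0.39 -1.02  2.65  2.7 ] 0.9
[ 25. -15.  90.] 0.28 [0.682 0.084 0.286] [0.03 1.28 0.23 0.17 2.78 0.07] 0.9
[ 25. -15. 120.] 0.28 [0.674 0.087 0.302] [0.04 1.15 0.39 0.09 2.61 0.5 ] 0.9
[ 25. -15. 150.] 0.28 [0.666 0.097 0.313] [ 0.08  1.06  0.5  -0.02  2.49  0.94] 0.9
[ 25. -15. 180.] 0.28 [0.66  0.113 0.317] [ 0.13  1.02  0.55 -0.15  2.43  1.38] 0.9
[ 25. -15. 210.] 0.28 [0.658 0.129 0.313] [ 0.19  1.03  0.55 -0.29  2.43  1.81] 0.9
```

```bash
cat > plan.py <<'E'
from h import *
def fit():
    A=[];b=[]
    for x in np.arange(.35,.8,.06):
        for z in (.25,.35,.45):
            for t in (-.4,0,.4):
                q=r.inverse_kinematics([x,0,z],rot([np.sin(t),0,-np.cos(t)],[1,0,0]))
                if q is None or abs(q[0])>.02 or abs(q[3])>.02: continue
                s=np.cumsum([q[1],q[2],q[4]])
                A.append([1,0,np.sin(s[0]),np.sin(s[1]),np.cos(s[1]),np.sin(s[2])]);b.append(x)
                A.append([0,1,np.cos(s[0]),np.cos(s[1]),-np.sin(s[1]),np.cos(s[2])]);b.append(z)
    c=np.linalg.lstsq(np.array(A),np.array(b),rcond=None); print(len(b),c[0].round(4),c[1]); return c[0]
E
python3 - <<'E'
from plan import *
c=fit()
Q=p2w([.02,-.05,.225])
for el in(25,35,45):
    e=np.radians(el);az=np.radians(-5);D=.27
    v=np.array([-np.cos(e)*np.cos(az),np.cos(e)*np.sin(az),-np.sin(e)])
    right=np.cross(v,[0,0,1]);right/=np.linalg.norm(right);x=-right
    C=np.stack([x,np.cross(v,x),v],1);T=C@M[:3,:3].T;t=Q-D*v-T@M[:3,3]
    q=r.inverse_kinematics(t,R.from_matrix(T).as_quat());print(el,t.round(3),None if q is None else np.round(q,3).tolist(),T[:,2].round(2))
    if q is None: continue
    s=np.cumsum([q[1],q[2]])
    print('elbow',c[0]+c[2]*np.sin(s[0]),c[1]+c[2]*np.cos(s[0]),'wrist',c[0]+c[2]*np.sin(s[0])+c[3]*np.sin(s[1])+c[4]*np.cos(s[1]),c[1]+c[2]*np.cos(s[0])+c[3]*np.cos(s[1])-c[4]*np.sin(s[1]))
E
```

```text
Traceback (most recent call last):
  File "plan.py", line 12, in fit
    c=np.linalg.lstsq(np.array(A),np.array(b),rcond=None); print(len(b),c[0].round(4),c[1]); return c[0]
numpy.linalg.LinAlgError: 1-dimensional array given. Array must be two-dimensional
```

```bash
sed -i 's/\[x,0,z\]/[x,.0473,z]/; s/>.02/>.03/g' plan.py
cat > t.py <<'E'
from plan import *
c=fit()
Q=p2w([.02,-.05,.225])
for el in(25,35,45):
    e=np.radians(el);az=np.radians(-5);D=.27
    v=np.array([-np.cos(e)*np.cos(az),np.cos(e)*np.sin(az),-np.sin(e)])
    right=np.cross(v,[0,0,1]);right/=np.linalg.norm(right);x=-right
    C=np.stack([x,np.cross(v,x),v],1);T=C@M[:3,:3].T;t=Q-D*v-T@M[:3,3]
    q=r.inverse_kinematics(t,R.from_matrix(T).as_quat());print(el,t.round(3),None if q is None else np.round(q,3).tolist(),T[:,2].round(2))
    if q is None: continue
    s=np.cumsum([q[1],q[2]])
    print('elbow',c[0]+c[2]*np.sin(s[0]),c[1]+c[2]*np.cos(s[0]),'wrist',c[0]+c[2]*np.sin(s[0])+c[3]*np.sin(s[1])+c[4]*np.cos(s[1]),c[1]+c[2]*np.cos(s[0])+c[3]*np.cos(s[1])-c[4]*np.sin(s[1]))
E
python3 t.py
```

```text
142 [-1.000e-04  2.586e-01  4.874e-01  4.378e-01  4.070e-02  2.429e-01] [8.53951209e-09]
25 [0.655 0.092 0.312] [0.073, 0.993, 0.61, -0.016, 2.404, 1.55] [-0.76 -0.07 -0.65]
elbow 0.40824313200874734 0.5246760442483083 wrist 0.8445259946213498 0.4698936440528531
35 [0.638 0.09  0.33 ] [0.072, 0.84, 0.79, -0.012, 2.202, 1.552] [-0.63 -0.06 -0.77]
elbow 0.3628824666920761 0.5838553910924585 wrist 0.797498777380396 0.5171282596967831
45 [0.618 0.089 0.344] [0.071, 0.691, 0.968, -0.009, 1.999, 1.553] [-0.49 -0.04 -0.87]
elbow 0.3103854888527623 0.634302228634841 wrist 0.7429727000374944 0.5554850204881556
```

Run:
```python
from h import *
r.set_joints([-1.2,.1,1.3,0,1.74,.5]); r.set_joints([.072,.1,1.3,0,1.74,1.55]); r.set_joints([.072,.84,.79,-.012,2.202,1.552])
T=np.eye(4);T[:3,3]=r.current_tool_pos();T[:3,:3]=R.from_quat(r.current_ee_rot()).as_matrix()
im=optics.get_image('wrist'); im['camera_from_world']=np.linalg.inv(T@im['mount']); np.save('pics/w1.npy',im,allow_pickle=True)
cv2.imwrite('pics/w1.png',im['pixels'][...,::-1]); print(r.current_t(),T[:3,3])
a=p2w([-.007,-.045,.172]);print(project(im,[a]+[p2w([-.007+.075*np.cos(t),-.045,.172+.075*np.sin(t)]) for t in(.35,1.13)]))
```

```text
4.4 [0.63802022 0.0900153  0.33200521]
[[318.27323035 159.56378049]
 [231.84124199 186.620369  ]
 [279.15298238 229.63724826]]
```

View pics/w1.png

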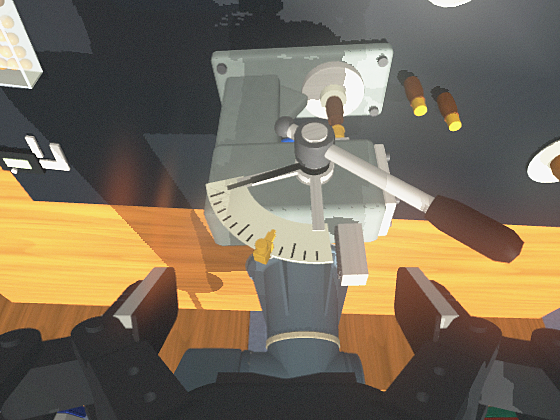

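Run:
```python
from h import *
im=np.load('pics/w1.npy',allow_pickle=True).item()
a=im['pixels'][110:285,195:395,::-1]
cv2.imwrite('pics/w1z.png',cv2.resize(a,(686,600),interpolation=cv2.INTER_CUBIC))
P=cloud(im)
def loc(p): return Rp.T@(p-O)
for n,(u,v) in dict(hubend=(314,131),quad=(235,215),quad2=(300,238),head=(250,200),rider=(264,245),grip=(475,222),ramtop=(355,280)).items(): print(n,loc(P[v,u]).round(4))
```

```text
hubend [-0.0033 -0.0768  0.1719]
quad [ 0.0598 -0.04    0.222 ]
quad2 [ 0.01   -0.0401  0.2445]
head [ 0.049  -0.0394  0.2076]
rider [ 0.0346 -0.0538  0.2575]
grip [-0.0997 -0.075   0.2577]
ramtop [-0.0316 -0.0037  0.2623]
```

View pics/w1z.png

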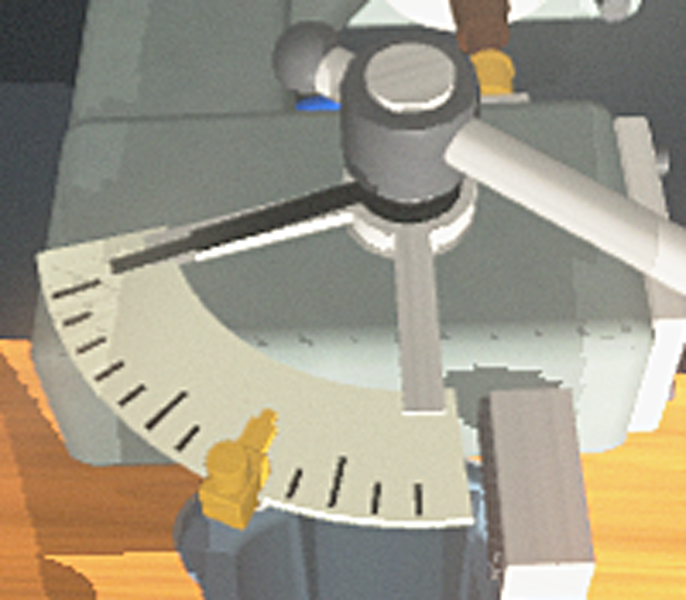

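Run:
```python
from h import *
im=np.load('pics/w1.npy',allow_pickle=True).item()
def loc(p): return Rp.T@(p-O)
C=loc(np.linalg.inv(im['camera_from_world'])[:3,3])
def onplane(u,v,y):
    d=loc(world(im,u,v,1.))-C; return C+d*(y-C[1])/d[1]
h=onplane(314.5,132.2,-.0768);print('hub',h)
for ax in((h[0],h[2]),(-.007,.172)):
  for y in(-.0425,-.0455):
    for n,(u,v) in dict(ptr=(227.7,188.1),nose=(273.1,230.1)).items():
      p=onplane(u,v,y);dx,dz=p[0]-ax[0],p[2]-ax[1];print(y,n,p.round(4),np.hypot(dx,dz).round(4),np.arctan2(dz,dx).round(4))
P=cloud(im); g=[]
px=im['pixels'].astype(int)
q=np.array([loc(P[v,u]) for v in range(190,265) for u in range(425,530) if px[v,u].max()<75 and P[v,u,2]>.2])
print(len(q),q.mean(0),q.min(0),q.max(0))
```

```text
hub [-0.00357297 -0.0768      0.17328781]
-0.0425 ptr [ 0.0673 -0.0425  0.1971] 0.0748 0.3234
-0.0425 nose [ 0.0297 -0.0425  0.2385] 0.0732 1.0993
-0.0455 ptr [ 0.0665 -0.0455  0.1995] 0.0749 0.3577
-0.0455 nose [ 0.0294 -0.0455  0.2404] 0.0748 1.1143
-0.0425 ptr [ 0.0673 -0.0425  0.1971] 0.0784 0.3251
-0.0425 nose [ 0.0297 -0.0425  0.2385] 0.0759 1.0668
-0.0455 ptr [ 0.0665 -0.0455  0.1995] 0.0785 0.3577
-0.0455 nose [ 0.0294 -0.0455  0.2404] 0.0775 1.0819
48 [-0.1047094  -0.07460395  0.2513001 ] [-0.12216528 -0.07601807  0.239859  ] [-0.08890003 -0.07003191  0.26700528]
```

```bash
cat >> h.py <<'E'
AX=(-.0036,.1733); QT=rot([0,0,-1],-Rp[:,0])
def tcp(th,gap=0):
    a=.7-th; x=AX[0]-.130*np.cos(a)
    z=AX[1]+.130*np.sin(a)+.011/np.cos(a)+.011*abs(np.tan(a))
    return p2w([x,-.063,z+r.finger_overhang+gap])
def arc(t0,t1,step=.08,vel=.05):
    for t in np.linspace(t0,t1,max(2,int(abs(t1-t0)/step)+2))[1:]:
        r.move_linear(tcp(t),vel=vel); print(round(t,3),'F',np.round(r.current_contact_force(),1),'dz',(r.current_tool_pos()-tcp(t)).round(4))
E
python3 - <<'E'
from h import *
r.set_gripper(0.0,20)
r.set_joints([.072,.3,1.2,0,1.8,1.55])
p=tcp(0,.06); q=r.inverse_kinematics(p,QT); print(p,q)
r.move_to(p,QT); r.move_linear(tcp(0,.008),vel=.08)
print(r.current_contact_force(),r.current_t(),r.current_opening())
arc(0,.45)
im=snap('scene'); 
cv2.imwrite('pics/s2.png',cv2.resize(im['pixels'][165:285,215:325,::-1],(550,600),interpolation=cv2.INTER_CUBIC)); print(r.current_t())
E
```

```text
[ 0.57705089 -0.03749051  0.36269552] [-1.45377510e-01  3.17830413e-01  1.42724779e+00 -4.44089210e-16
  1.39651445e+00  2.85309815e+00]
[ 0.40823762 -0.07380721 -0.42585348] 7.9083 -0.003367090498231423
0.075 F [-0.2  3.7  2. ] dz [-0.0001  0.0002 -0.0001]
0.15 F [0.5 0.4 2.8] dz [ 0.     -0.0001 -0.0001]
0.225 F [1.1 0.2 2.2] dz [0.     0.     0.0001]
0.3 F [-0.5  0.3  4.7] dz [0.     0.0001 0.0002]
0.375 F [ 0.1 -0.1  3.9] dz [0.0001 0.0001 0.0003]
0.45 F [0.5 0.7 4.8] dz [0.0001 0.0001 0.0003]
10.3417
```

View pics/s2.png

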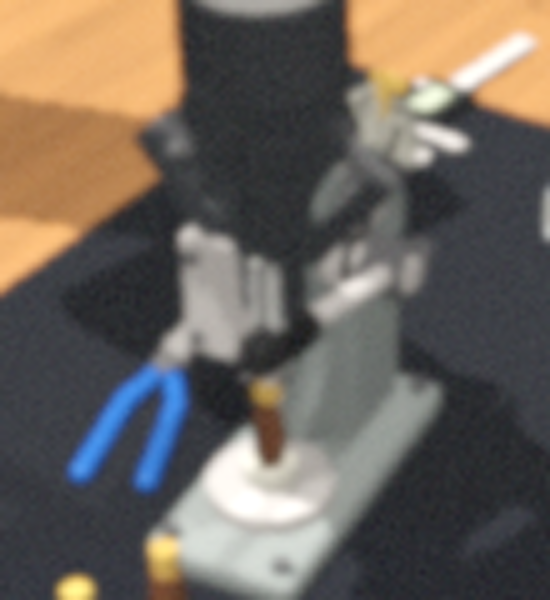

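Run:
```python
from h import *
arc(.45,.66)
a=snap('scene');b=snap('top'); loc=lambda p:(p-O)@Rp
f=lambda x,h,w:cv2.resize(x[...,::-1],(w,h),interpolation=cv2.INTER_CUBIC)
A=f(a['pixels'][175:255,260:325],480,390);B=f(b['pixels'][165:235,235:295],480,410)
cv2.imwrite('pics/s3.png',np.hstack([A,B])); print(r.current_t())
for im in(a,b):
    L=loc(cloud(im)); px=im['pixels'].astype(int)
    m=(abs(L[...,1]+.065)<.012)&(L[...,0]<-.028)&(L[...,0]>-.098)&(L[...,2]>.13)&(L[...,2]<.21)&(px.min(-1)>90)
    q=L[m]; 
    if len(q)>5:
        k=np.polyfit(q[:,0],q[:,2],1); print(len(q),q.min(0),q.max(0),'slope a',np.arctan(-k[0]),'z at -.07',np.polyval(k,-.07))
```

```text
0.52 F [ 0.8 -1.5  5.3] dz [0.0001 0.     0.0003]
0.59 F [ 0.7 -1.1  5.3] dz [0.0001 0.     0.0003]
0.66 F [ 0.9 -2.4  6.1] dz [0.0001 0.     0.0004]
11.4917
86 [-0.09699994 -0.06827287  0.17153465] [-0.02802076 -0.05603526  0.18470563] slope a 0.05247153702702996 z at -.07 0.1800745651051649
63 [-0.06923719 -0.06796879  0.17318232] [-0.0283567  -0.05563321  0.18632895] slope a 0.0867623157873615 z at -.07 0.1808254542861037
```

View pics/s3.png

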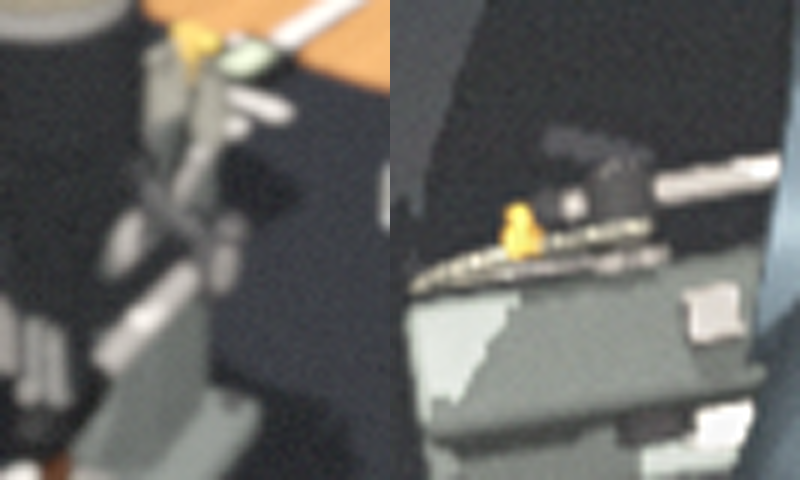

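Run:
```python
from h import *
arc(.66,.74,vel=.03); r.sleep(.6)
loc=lambda p:(p-O)@Rp
im=optics.get_image('scene'); L=loc(cloud(im)); px=im['pixels'].astype(int)
m=(abs(L[...,1]+.065)<.012)&(L[...,0]<-.028)&(L[...,0]>-.098)&(L[...,2]>.13)&(L[...,2]<.21)&(px.min(-1)>90)
k=np.polyfit(L[m][:,0],L[m][:,2],1); print('a',np.arctan(-k[0]),np.polyval(k,-.07))
arc(.74,.76,vel=.03); r.sleep(.8); print(r.current_contact_force())
np.save('pics/pressed_top.npy',optics.get_image('top'),allow_pickle=True)
arc(.76,0,step=.12,vel=.08)
r.move_linear(tcp(0,.08),vel=.15); r.sleep(.3)
q=r.current_q(); print(r.current_contact_force(),r.current_t())
# look again
r.set_joints([.072,.3,1.2,0,1.8,1.55]); r.set_joints([.072,.84,.79,-.012,2.202,1.552])
im=optics.get_image('wrist'); cv2.imwrite('pics/w2.png',im['pixels'][...,::-1]); print(r.current_t())
```

```text
0.74 F [ 1.1 -4.7  5.6] dz [ 0.0002 -0.0003  0.0006]
a 0.017569757130755995 0.1749937285465591
0.76 F [ 0.4 -4.2  5.6] dz [ 0.0002 -0.0003  0.0006]
[ 0.47760085 -4.37718747  5.43823773]
0.651 F [-0.6  0.1  4.7] dz [-0.      0.0003  0.0011]
0.543 F [1.1 0.8 3.9] dz [0.0001 0.0002 0.0011]
0.434 F [-0.6  1.9  2.7] dz [0.0002 0.0001 0.0009]
0.326 F [ 0.  -0.1  4. ] dz [0.0002 0.0001 0.0006]
0.217 F [-0.4  0.2  3.2] dz [0.0001 0.0001 0.0006]
0.109 F [ 0.1 -0.4  3.4] dz [0.0002 0.0001 0.0006]
0.0 F [-0.1 -0.3 -0.4] dz [0.     0.0001 0.0003]
[-0.46022404  0.17740996  0.65952946] 17.1417
19.1333
```

View pics/w2.png

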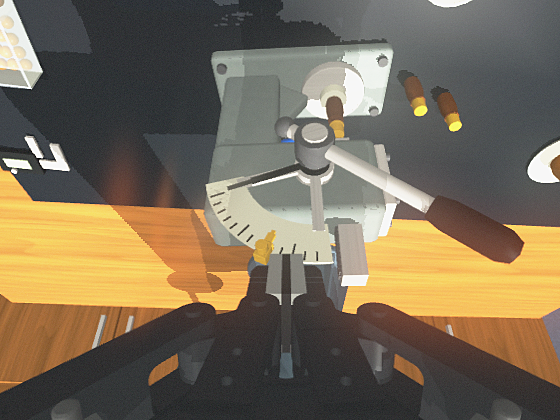

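```bash
python3 -c "
from h import *
print(r.hand_in())"
```

```text
the job is handed in; nothing more can be done
None
```

I handed the job in: I pressed the lever to about 0.76 rad, where I measured the set mark (about ±0.03 rad; the tolerance is ±0.067), held it, then let it spring fully back. Pointer-on-mark comes from arm position and camera depth because the gripper hid the pointer; afterwards the lever was up, the mark looked unmoved and the arm was clear, but I did not measure the cap depth.

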